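# Lift the small knob with the tongs

## Robot

A 6-joint arm with a two-finger parallel gripper is mounted at the origin on a cart in front of the work surface, level with it; the furniture and walls round the work are solid. World frame = base frame: x ahead of the robot, y to its left, z up, the work surface at z = 0. Lengths are in m, angles in rad, forces in N, time in s.
With the tool pointing down it reaches from about 0.35 to 0.775 m from the base axis. Payload 5.5 kg.
Tool frame: the origin (TCP) lies at the very end of the fingers, on their centre line; the grasp point (between the pads) lies 19 mm behind it; z points along the fingers, y is the line along which they close (so a half turn about z gives the same grasp; the last joint's range is limited). The gripper opens to 85 mm and grips with 20 to 120 N. Pads are 22 mm wide; open, the fingers measure 114 mm over their backs; the gripper's body (76 mm by 85 mm) begins 54 mm behind the grasp point. The pads swing forward as they close: fully open they stand 13 mm farther back than shut.
Start: joints at [1.045, 0.313, 0.046, 1.304, 0, 1.431], TCP at [0.216, 0.533, 0.231] pointing down, gripper open.
Joint ranges: [-2.76, 2.76], [-0.86, 1.69], [-1.03, 1.26], [-2.2, 2.34], [-1.47, 1.5], [-3.14, 3.14]. Speed limits (rad/s): [2.57, 2.57, 3.14, 3.14, 3.14, 3.14].

## Interface

Orientations are given as a unit quaternion [w, x, y, z].
In Python, from workcell import env, cams, ticket, spotter gives the robot as it stands.
- The arm moves only by the tool jog_arm, never from a script. Its argument "increments" is a list that holds one entry, the list of rows, each a list of 7 numbers: the shift along the tool's x, y, z in units of 0.25 m (1.0 is 0.25 m), then the turn, a rotation vector about the tool's x, y, z in units of 180 degrees (1.0 is 180 degrees), then the closure in counts, from 0 (fully open) to 255 (shut). A call has 1 to 20 rows; each row shifts and turns the commanded pose from where the row before left it, along the tool's axes as they then stand; what a row does not reach is not made up. A row lasts 1/10 s, in which the tool goes at most 50 mm and 8.59 degrees, less where a joint would pass 70% of its speed; a pose out of reach is approached as far as the arm can. A call with a number of a shift or a turn outside -1 to 1 is refused whole. A call with a gripper value outside its range is refused whole. The fingers move at their own pace and stop on an object; "force" is the grip in N (left out, the last holds). Time passes only in rows, so rows that do not move let the fingers close. It gives the time, the measured TCP pose, the force, the opening and the grip force at its end, in the units of the state.
- env.get_state(): the state, without advancing time (a new reading comes with each control period).
- cams.read_camera(name): name is "side" or "top" or "wrist"; returns a dict with "pixels" (384x512x3 uint8, red, green, blue), "fx", "fy", "cx", "cy" (pixels), "xyz" and "attitude" of the camera in the world; the wrist camera has in their place "mount" (4x4, takes a point from camera to tool coordinates, whose origin is the TCP and whose axes are the flange's). Camera axes: x right, y down, z forward; pixel columns grow to the right and rows downward; lengths in m; the calibration is good to about 2 mm. A picture is of the moment at which its call begins: read the wrist's pose just before it. There is no depth.
- ticket.hand_in(): hands the job in; it is judged then, once.
Trained networks look in the newest picture that a camera, given by its name, has taken for a name from the list of things; names that differ only in an ending like _2 or _b are one class to them, and where a whole thing is asked for, a point or a joint stands for the part that bears it (a point fixed in the world has none). Each returns a list of dicts, best first, with "conf" (0 to 1); they miss things now and then, are a little off and sometimes report something else, mostly with a low value. They report only what shows in the picture. A call takes as long as a camera call. They do not tell look-alikes from the thing itself.
- spotter.find_in(target, camera): "uv" ([column, row] in pixels, amid what is visible of it).
- spotter.cut_out(target, camera): "region" (384x512 bool, what is visible of it) and "uv" ([column, row] in pixels, amid what is visible of it).
- spotter.landmark_of(target, camera): "uv" ([column, row] in pixels: a listed point, or the origin of a listed thing).
The state is a dict: "clock": time; "joint_pos": joint angles; "qvel": joint speeds; "tau": joint torques, N m; "tcp_pos": TCP position; "orientation": TCP orientation; "wrist_force": force on the tool from outside, world axes, zero at the start; "ft_torque": the same for the moment, N m; "finger_gap": finger opening in m; "grip_force": force on a finger pad.
Only numpy, scipy, OpenCV 4.12 (cv2) and the standard library are available. Lean on these libraries where they do the work, as an engineer would, in place of code of your own. Each camera call takes 0.05 s, during which the arm holds its last target. There are 200 camera calls.

## Task

The small turned wooden knob has a fresh finish that the gripper may not touch at any time. Pick up the spring tongs by their two sleeves, close their jaws on the small knob and lift it off the bench, then finish while still holding it still in the tongs, with its foot at least 10 cm above the bench. Do not knock the knob over, and leave the bigger knob and the other things on the bench where they are.

Things in the scene. Friction and masses are not known exactly. Their poses are not given: they have to be found in the camera images.
- tongs: Steel spring tongs lying on their side, jaws opening horizontally; 205 mm long, 32 mm high, 0.13 kg, balanced about at the sleeves' middle. Origin: on the bench midway between the two black ribbed grip sleeves; x points along the tongs to the tips, z up. Hinge pin (15 mm thick, 32 mm high) at x = -85 mm, wire loop behind it to x = -115 mm.
- tongs_grip (a point): Point midway between the sleeves, 16 mm above the tongs' origin. Sleeves: x = -25 to +25 mm, z = 0 to 32 mm, flat outer faces 59 mm apart at rest (at their middle). Spring: 8 N on each sleeve starts to close the jaws, 14 N closes them to 32 mm. At 53 mm the faces are parallel and the tongs can be carried and still go down over the small knob; at about 32 mm the pads are shut on its neck.
- tongs_tips (a point): Point midway between the jaws' pads: tongs frame x = +85 mm, y = 0, z = 17 mm. Pads 16 mm high (z = 9 to 25 mm with the tongs on the bench), 37 mm long in x, each a shallow V that centres a round neck. At rest the clear gap here is 73 mm, at the pads' ends 53 to 65 mm; outer width of the jaws about 95 mm. The pads move twice as far as the sleeves.
- jaw_left: The jaw of the tongs on the +y side; origin on the hinge pin (tongs frame x = -85 mm), turns about z. Both jaws are coupled and stay symmetric about the tongs' x axis.
- jaw_right: The jaw of the tongs on the -y side; origin on the hinge pin, turns about z. Sleeve force beyond the spring's 14 N goes to the knob at half its size.
- knob_small: The smaller of two turned pale wooden knobs, standing on its foot; 48 mm high, 0.035 kg. Origin: centre of its underside, z up, round. Foot 30 mm diameter up to z = 6 mm, neck 18 mm diameter from 6 to 30 mm, head 34 mm diameter from 30 to 48 mm.
- knob_big: The bigger knob of the same shape, standing on its foot, 67 mm high, head 48 mm diameter; to be left alone. The two knobs may have changed places. Origin: centre of its underside.
- toe_form: Tan foam foot form, 96x77x52 mm, a bystander. Origin under its centre.
- bolt_0: Steel bolt lying, 28x50x17 mm, a bystander at the left front.
- bolt_1: Steel bolt lying, 48x35x17 mm, a bystander further back.
- cast_small: Standing plaster socket shell, 71x71x101 mm, a bystander.
- c_clamp: Blue C clamp lying flat, 98x97x16 mm, a bystander.
- canister: White canister with dark cap, 66x77x127 mm, a bystander.
Mind the look-alikes: they are no part of the job. Leave any red look-alike of the knob_small alone.

How it is judged:
At the end, for the whole second after the job is handed in: The gripper holds the tongs, both jaws press on the small knob (over 0.2 N each) between their pads (its underside within 60 mm of the tips point), the knob's underside is more than 100 mm above the bench and still (under 0.04 m/s), and every other thing is within 30 mm of where it stood (height (world z) of knob_small above 0.1 m and linear speed of knob_small below 0.04 m/s and contact force between each of jaw_left, jaw_right and knob_small above 0.2 N and contact force between the fingers and tongs above 1 N and distance between tongs_tips and knob_small below 0.06 m and distance of each of knob_big, toe_form, bolt_0, bolt_1, cast_small, c_clamp, canister from where it was at the start of the episode below 0.03 m); the arm keeps its last pose, push and grip.
It fails at once if the gripper or arm touches the small knob (contact force between any of the fingers, the arm and knob_small above 0.05 N).
It fails at once if the small knob is knocked over (angle between knob_small's own z axis and vertical above 0.8 rad and height (world z) of knob_small below 0.05 m).
It fails at once if another thing is moved by more than 30 mm (distance of any of knob_big, toe_form, bolt_0, bolt_1, cast_small, c_clamp, canister from where it was at the start of the episode above 0.03 m).
It also fails if it takes over 40 s, if anything falls off the work surface, if the arm or the gripper's body presses on something with over 40 N, if the wrist force passes 120 N, or if a joint passes its speed limit or range.

## Working session

There is one attempt and no reset: what is moved stays moved. The work goes in short steps, Python scripts to look and compute and a tool call to move; the robot and the scene stay as the last step left them, time stands still between calls to the robot, and variables do not carry over. Pictures are saved under pics/ and viewed, at most 10 in all, crops included, and the job is handed in when it is done.

Besides the shell and the picture viewer there is one more tool, called as name([rows], argument=value, ...), one row to a line, values as JSON. jog_arm: Moves the arm, as the interface text tells. Shifts and turns lie within -1 to 1; 1 stands for 0.25 m of shift or 180 degrees of turn. Its arguments: {"type":"object","properties":{"increments":{"type":"array"},"force":{"type":"number"}},"required":["increments"]}

```bash
ls && mkdir -p pics && cat > h.py <<'E'
import numpy as np, cv2
from scipy.spatial.transform import Rotation as R
from workcell import env, cams, ticket, spotter
def rot(q): return R.from_quat([q[1],q[2],q[3],q[0]]).as_matrix()
def look(name):
    s=env.get_state(); c=cams.read_camera(name)
    if 'mount' in c:
        T=np.eye(4);T[:3,:3]=rot(s['orientation']);T[:3,3]=s['tcp_pos']
        M=T@np.array(c['mount']); c['R']=M[:3,:3];c['t']=M[:3,3]
    else:
        a=np.array(c['attitude']); c['R']=rot(a) if a.size==4 else a.reshape(3,3); c['t']=np.array(c['xyz'])
    return c
def ray(c,uv,z):
    d=c['R']@np.array([(uv[0]-c['cx'])/c['fx'],(uv[1]-c['cy'])/c['fy'],1])
    return c['t']+d*(z-c['t'][2])/d[2]
def save(c,n): cv2.imwrite('pics/'+n,np.ascontiguousarray(c['pixels'][:,:,::-1]))
E
python3 - <<'E'
from h import *
np.set_printoptions(precision=4,suppress=True)
ims=[]
for n in ('top','side'):
    c=look(n); save(c,n+'0.png'); print(n,c['t'],c['R'][:,2],c['fx'])
    for t,z in (('tongs',.016),('tongs_grip',.016),('tongs_tips',.017),('knob_small',0),('knob_big',0),('jaw_left',.016),('toe_form',0),('bolt_0',0),('bolt_1',0),('cast_small',0),('c_clamp',0),('canister',0)):
        for k in spotter.landmark_of(t,n)[:3]: print(t,round(k['conf'],2),np.round(k['uv'],1),ray(c,k['uv'],z)[:2])
E
```

```text
pics
top [0.2423 0.2614 1.3603] [ 0.2158 -0.02   -0.9762] 482.7149341912937
tongs_grip 0.74 [199.6 251.3] [0.3776 0.4223]
tongs_grip 0.65 [286.9 207.8] [0.4712 0.1665]
tongs_grip 0.54 [269.7 236.5] [0.3962 0.2244]
tongs_tips 0.73 [297.4 186.5] [0.5287 0.1291]
knob_small 0.6 [186.2 189.4] [0.5608 0.4472]
knob_small 0.57 [247.7 196. ] [0.521 0.273]
knob_small 0.53 [215.6 196.5] [0.5302 0.3648]
knob_big 0.59 [285.1 142.9] [0.667  0.1462]
toe_form 0.9 [156.3 235.3] [0.4381 0.5419]
toe_form 0.59 [285.1 211. ] [0.4653 0.1716]
bolt_0 0.46 [198.4 252.2] [0.3771 0.4277]
bolt_0 0.44 [253.  161.8] [0.6206 0.2465]
bolt_1 0.46 [198.4 252.2] [0.3771 0.4277]
bolt_1 0.44 [253.  161.8] [0.6206 0.2465]
cast_small 0.86 [224.4 145. ] [0.6812 0.3245]
cast_small 0.21 [282.6 210.7] [0.467  0.1786]
c_clamp 0.65 [189.3 148.9] [0.6812 0.4282]
canister 0.87 [356.2 123.6] [ 0.7021 -0.071 ]
side [-0.3677  0.5077  0.5824] [ 0.8399 -0.2478 -0.4828] 419.39858857758026
tongs 0.87 [278.9 216.2] [0.437  0.1903]
tongs 0.35 [275.  232.6] [0.3745 0.2221]
tongs_grip 0.83 [280.9 206.6] [0.4775 0.1705]
tongs_tips 0.94 [289.1 191.5] [0.5428 0.1234]
tongs_tips 0.68 [280.1 207. ] [0.4747 0.1737]
knob_small 0.73 [233.6 204.5] [0.5425 0.2781]
knob_small 0.71 [201.3 214.9] [0.5148 0.369 ]
knob_small 0.47 [165.7 211.4] [0.5537 0.4536]
knob_big 0.76 [268.8 174.1] [0.6834 0.1337]
toe_form 0.64 [137.1 243.8] [0.4341 0.5307]
bolt_0 0.66 [187.8 251.8] [0.376  0.4246]
bolt_0 0.53 [236.  191.5] [0.6071 0.2549]
bolt_0 0.34 [272.5 234.4] [0.3901 0.2222]
bolt_1 0.66 [187.8 251.8] [0.376  0.4246]
bolt_1 0.53 [236.  191.5] [0.6071 0.2549]
bolt_1 0.34 [272.5 234.4] [0.3901 0.2222]
cast_small 0.6 [207.9 184.6] [0.665  0.3225]
c_clamp 0.6 [170.3 187.7] [0.6736 0.4278]
canister 0.79 [327.9 165.8] [ 0.6908 -0.0636]
```

```bash
python3 -c "
import cv2,numpy as np
cv2.imwrite('pics/a.png',np.vstack([cv2.imread('pics/top0.png')]))"
```

```text
(no output)
```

View pics/top0.png

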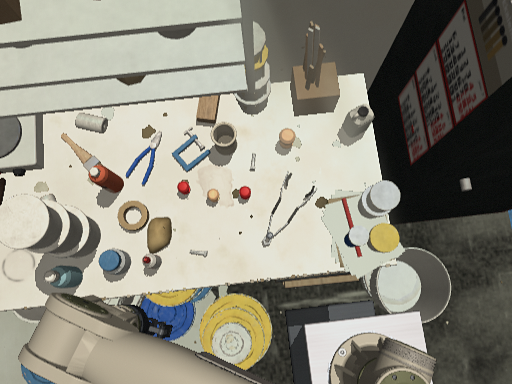

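View pics/side0.png

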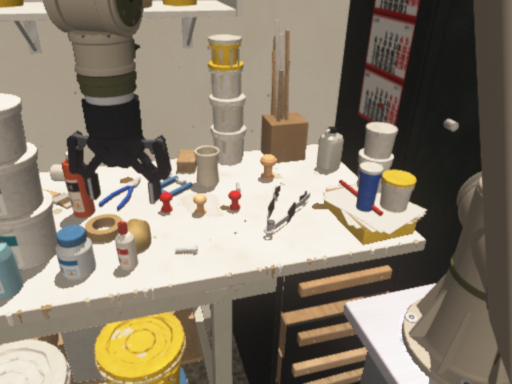

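The small pale knob is at top px (213,195), between two red look-alikes at (183,187) and (245,192). The big knob is at (287,135). The tongs run from the hinge at (268,240) to the tips at about (300,187). Next I'll get the tool attitude and wrist mount.

```bash
python3 - <<'E'
from h import *
np.set_printoptions(precision=4,suppress=True)
s=env.get_state();print(s['clock'],s['tcp_pos'],rot(s['orientation']),s['finger_gap'])
c=look('wrist');print(np.array(c['mount']),c['fx'],c['cx'],c['cy'])
E
```

```text
1.3 [0.2164 0.5328 0.2313] [[-0.9265  0.3763  0.0001]
 [ 0.3763  0.9265  0.0001]
 [-0.      0.0001 -1.    ]] 0.08508023941188836
[[-0.0005 -0.9628 -0.2702  0.0691]
 [ 1.     -0.0007  0.0007  0.0006]
 [-0.0009 -0.2702  0.9628 -0.1429]
 [ 0.      0.      0.      1.    ]] 276.68508318563005 255.03716510189096 189.58351187393112
```

jog_arm([
  [[-0.125, -0.08, 0, 0, 0, 0, 0], [-0.125, -0.08, 0, 0, 0, 0, 0], [-0.125, -0.08, 0, 0, 0, 0, 0], [-0.125, -0.08, 0, 0, 0, 0, 0], [-0.125, -0.08, 0, 0, 0, 0, 0], [-0.125, -0.08, 0, 0, 0, 0, 0], [-0.125, -0.08, 0, 0, 0, 0, 0], [-0.125, -0.08, 0, 0, 0, 0, 0], [-0.125, -0.08, 0, 0, 0, 0, 0], [-0.125, -0.08, 0, 0, 0, 0, 0], [-0.125, -0.08, 0, 0, 0, 0, 0], [-0.125, -0.08, 0, 0, 0, 0, 0], [0, 0, 0, 0, 0, 0.0333, 0], [0, 0, 0, 0, 0, 0.0333, 0], [0, 0, 0, 0, 0, 0, 0], [0, 0, 0, 0, 0, 0, 0], [0, 0, 0, 0, 0, 0, 0]],
])

```text
clock: 3.05
tcp_pos: [0.4734, 0.1696, 0.2314]
orientation: [0.0, 0.292, 0.956, 0.0]
wrist_force: [-0.0, 0.4, -0.8]
finger_gap: 0.0854
grip_force: 0.0
```

```bash
cat > m.py <<'E'
from h import *
import sys
np.set_printoptions(precision=4,suppress=True)
s=env.get_state();print(s['clock'],s['tcp_pos'],np.degrees(np.arctan2(*rot(s['orientation'])[[1,0],0])),s['finger_gap'],s['wrist_force'])
c=look('wrist');save(c,sys.argv[1])
for t,z in (('tongs',0),('tongs_grip',.016),('tongs_tips',.017),('jaw_left',.016),('jaw_right',.016),('knob_small',0)):
    for k in spotter.landmark_of(t,'wrist')[:3]: print(t,round(k['conf'],2),np.round(k['uv'],1),ray(c,k['uv'],z)[:2])
E
python3 m.py w1.png
```

```text
3.05 [0.4734 0.1696 0.2314] 146.0372200407439 0.08535798324987912 [-0.0417  0.4354 -0.8368]
tongs_grip 0.65 [418.8 222.8] [0.6671 0.3149]
jaw_left 0.62 [257.7  93.6] [0.4002 0.2237]
jaw_left 0.56 [490.5 181.5] [0.6662 0.4195]
jaw_right 0.59 [255.1  93.2] [0.3981 0.2213]
knob_small 0.7 [473.   97.8] [0.5586 0.4511]
knob_small 0.69 [401.8 117.6] [0.5297 0.3643]
knob_small 0.59 [341.  149.2] [0.5214 0.2781]
```

View pics/w1.png

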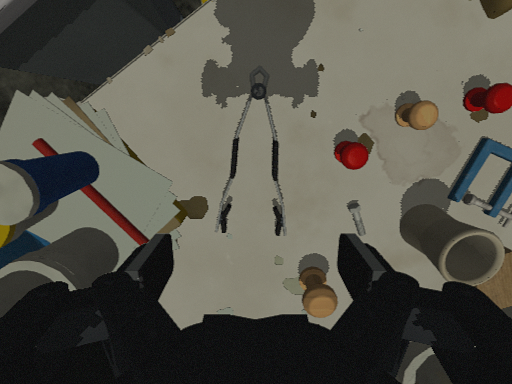

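The wrist view shows the hinge pin at (259,91), the sleeves at (235,158) and (275,160), and the pads at (226,216) and (279,218). The small knob's foot is at (403,115).

```bash
python3 - <<'E'
from h import *
np.set_printoptions(precision=4,suppress=True)
c=look('wrist')
for n,uv,z in (('hinge',(259,91),.032),('sl',(235,158),.03),('sr',(275,160.5),.03),('sl top',(237,138),.03),('sl bot',(233,178),.03),('sr top',(275,141),.03),('sr bot',(276,180),.03),('pl',(226,216),.022),('pr',(279,218),.022),('knobfoot',(402,116),0.004),('head',(426,114),.046)):
    print(n,ray(c,uv,z))
p=c['pixels'];cv2.imwrite('pics/c1.png',cv2.resize(np.ascontiguousarray(p[60:250,170:450,::-1]),(800,543),interpolation=cv2.INTER_CUBIC))
E
```

```text
hinge [0.3996 0.2259 0.032 ]
sl [0.4484 0.157  0.03  ]
sr [0.4791 0.1967 0.03  ]
sl top [0.4296 0.1732 0.03  ]
sl bot [0.468 0.14  0.03 ]
sr top [0.4588 0.2099 0.03  ]
sr bot [0.501  0.1841 0.03  ]
pl [0.5071 0.0999 0.022 ]
pr [0.5499 0.158  0.022 ]
knobfoot [0.5272 0.3635 0.004 ]
head [0.528  0.3697 0.046 ]
```

View pics/c1.png

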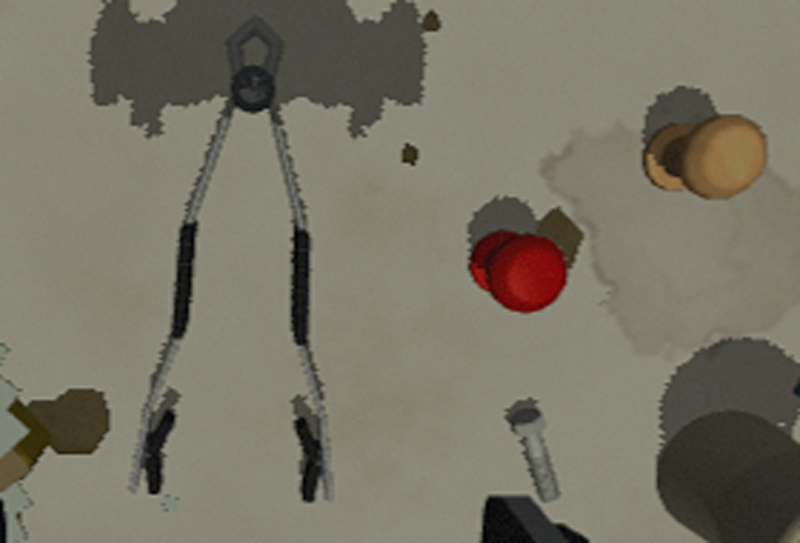

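jog_arm([
  [[0, 0, 0, 0, 0, 0.0167, 0], [0.038, 0, 0.11, 0, 0, 0, 0], [0, 0, 0.11, 0, 0, 0, 0], [0, 0, 0.11, 0, 0, 0, 0], [0, 0, 0.11, 0, 0, 0, 0], [0, 0, 0.11, 0, 0, 0, 0], [0, 0, 0, 0, 0, 0, 0], [0, 0, 0, 0, 0, 0, 0]],
])

```text
clock: 4.25
tcp_pos: [0.4657, 0.175, 0.094]
orientation: [-0.0, 0.318, 0.948, -0.0]
wrist_force: [1.1, -0.7, 1.2]
finger_gap: 0.0858
grip_force: 0.0
```

```bash
python3 m.py w2.png
```

```text
4.25 [0.4657 0.175  0.094 ] 142.90670870460406 0.085784411685261 [ 1.0633 -0.748   1.1959]
jaw_left 0.56 [256.2  96.2] [0.402  0.2249]
jaw_left 0.51 [506.8 276.5] [0.6636 0.3128]
jaw_right 0.39 [488.2 118.4] [0.5233 0.3581]
knob_small 0.77 [388.9 174.3] [0.5233 0.279 ]
knob_small 0.75 [487.5 117.8] [0.5307 0.3681]
knob_small 0.58 [259.6  93.3] [0.4013 0.229 ]
```

View pics/w2.png

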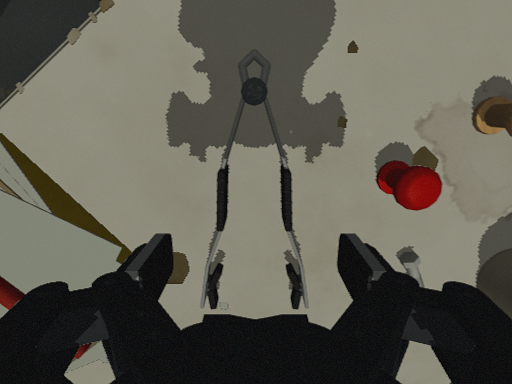

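The tongs are symmetric about u≈254: hinge (254,91), sleeves (222,198) and (287,198). Next is the position along x.

```bash
python3 - <<'E'
from h import *
np.set_printoptions(precision=4,suppress=True)
c=look('wrist');s=env.get_state();M=rot(s['orientation'])
for n,uv,z in (('hinge',(254,91),.032),('sa',(254.5,166),.032),('sa0',(254.5,166),0.016),('sb',(254.5,231),.032),('sb0',(254.5,231),.016),('padend',(254.5,307),.02),('knob',(487,118),0)):
    P=ray(c,uv,z);print(n,P,M.T@(P-s['tcp_pos']))
E
```

```text
hinge [0.4001 0.2254 0.032 ] [0.0833 0.     0.0625]
sa [0.4429 0.1934 0.032 ] [0.0299 0.0003 0.0625]
sa0 [0.4454 0.1916 0.016 ] [0.0268 0.0003 0.0786]
sb [0.4853 0.1613 0.032 ] [-0.0233  0.0003  0.0626]
sb0 [0.491 0.157 0.016] [-0.0305  0.0002  0.0786]
padend [0.5506 0.1119 0.02  ] [-0.1052  0.0002  0.0747]
knob [0.5325 0.3687 0.    ] [0.0642 0.194  0.0947]
```

jog_arm([
  [[0, 0, 0.08, 0, 0, 0, 0], [0, 0, 0.08, 0, 0, 0, 0], [0, 0, 0.08, 0, 0, 0, 0], [0, 0, 0.06, 0, 0, 0, 0], [0, 0, 0.04, 0, 0, 0, 0], [0, 0, 0.01, 0, 0, 0, 0], [0, 0, 0, 0, 0, 0, 0], [0, 0, 0, 0, 0, 0, 60], [0, 0, 0, 0, 0, 0, 80], [0, 0, 0, 0, 0, 0, 80], [0, 0, 0, 0, 0, 0, 80]],
], force=25)

```text
clock: 5.75
tcp_pos: [0.4668, 0.1752, 0.0073]
orientation: [0.001, 0.318, 0.948, 0.0]
wrist_force: [-1.3, -0.1, 5.0]
finger_gap: 0.0585
grip_force: 9.3
```

jog_arm([
  [[0, 0, 0, 0, 0, 0, 90], [0, 0, 0, 0, 0, 0, 96], [0, 0, 0, 0, 0, 0, 96], [0, 0, 0, 0, 0, 0, 96]],
])

```text
clock: 6.15
tcp_pos: [0.4674, 0.1753, 0.0082]
orientation: [0.002, 0.318, 0.948, 0.001]
wrist_force: [-2.2, -0.0, 11.9]
finger_gap: 0.0536
grip_force: 12.6
```

jog_arm([
  [[0, 0, -0.02, 0, 0, 0, 98], [0, 0, -0.06, 0, 0, 0, 98], [0, 0, -0.09, 0, 0, 0, 98], [0, 0, -0.09, 0, 0, 0, 98], [0, 0, -0.09, 0, 0, 0, 98], [0, 0, -0.06, 0, 0, 0, 98], [0, 0, -0.03, 0, 0, 0, 98], [0, 0, 0, 0, 0, 0, 98], [0, 0, 0, 0, 0, 0, 98]],
])

```text
clock: 7.05
tcp_pos: [0.4655, 0.1749, 0.1156]
orientation: [-0.0, 0.318, 0.948, -0.0]
wrist_force: [-0.5, -0.4, -2.4]
finger_gap: 0.0534
grip_force: 8.6
```

```bash
python3 m.py w3.png
```

```text
7.05 [0.4655 0.1749 0.1156] 142.90182260803513 0.05337988812601956 [-0.5193 -0.394  -2.437 ]
knob_small 0.93 [378.7 171.1] [0.5247 0.2784]
knob_small 0.71 [468.8 115.7] [0.5295 0.3691]
knob_small 0.26 [488.6 262.9] [0.6796 0.3204]
```

View pics/w3.png

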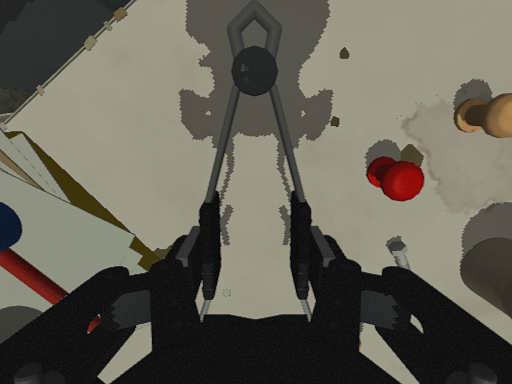

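The tongs are held level and symmetric, with the hinge at (254,70). Next I'll carry them above the knob.

jog_arm([
  [[0, 0, 0, 0, 0, -0.03, 98], [0, 0, 0, 0, 0, -0.04, 98], [0, 0, 0, 0, 0, -0.04, 98], [0, 0, 0, 0, 0, -0.04, 98], [0, 0, 0, 0, 0, -0.04, 98], [0, 0, 0, 0, 0, -0.04, 98], [0, 0, 0, 0, 0, -0.042, 98], [-0.01, 0.05, 0, 0, 0, 0, 98], [-0.01, 0.1, 0, 0, 0, 0, 98], [-0.01, 0.1, 0, 0, 0, 0, 98], [-0.01, 0.1, 0, 0, 0, 0, 98], [-0.01, 0.1, 0, 0, 0, 0, 98], [-0.01, 0.1, 0, 0, 0, 0, 98], [-0.008, 0.1, 0, 0, 0, 0, 98], [0, 0.047, 0, 0, 0, 0, 98], [0, 0, 0, 0, 0, 0, 98], [0, 0, 0, 0, 0, 0, 98]],
])

```text
clock: 9.1
tcp_pos: [0.4464, 0.3488, 0.116]
orientation: [-0.0, -0.103, 0.995, -0.0]
wrist_force: [-0.5, -1.0, -1.4]
finger_gap: 0.0529
grip_force: 8.6
```

```bash
python3 - <<'E'
from h import *
np.set_printoptions(precision=4,suppress=True)
s=env.get_state();M=rot(s['orientation']);print(s['clock'],s['tcp_pos'],s['finger_gap'],s['grip_force'])
tp=s['tcp_pos']+M@np.array([-.085,0,-.009]);print(tp)
ims=[]
for n in ('side','top'):
    c=look(n)
    for t,z in (('tongs_tips',tp[2]),('tongs_grip',tp[2]),('knob_small',0)):
        for k in spotter.landmark_of(t,n)[:3]: print(n,t,round(k['conf'],2),np.round(k['uv'],1),ray(c,k['uv'],z)[:2])
    q=c['R'].T@(tp-c['t']);q=q/q[2];u,v=int(c['fx']*q[0]+c['cx']),int(c['fy']*q[1]+c['cy']);print(u,v)
    im=cv2.resize(np.ascontiguousarray(c['pixels'][max(v-50,0):v+70,u-60:u+60,::-1]),(400,400),interpolation=cv2.INTER_CUBIC);ims.append(im)
cv2.imwrite('pics/c4.png',np.hstack(ims))
E
```

```text
9.1 [0.4464 0.3488 0.116 ] 0.05292397639336807 8.62554520368576
[0.5296 0.3662 0.125 ]
side tongs_tips 0.61 [197.6 169.2] [0.5239 0.3714]
side tongs_grip 0.74 [212.2 180.8] [0.4584 0.3494]
side knob_small 0.76 [165.1 209.9] [0.5612 0.4543]
side knob_small 0.65 [237.5 208.7] [0.5201 0.2734]
side knob_small 0.49 [203.4 214.4] [0.5158 0.3635]
199 167
top knob_small 0.57 [247.  195.1] [0.5239 0.2747]
210 187
```

View pics/c4.png

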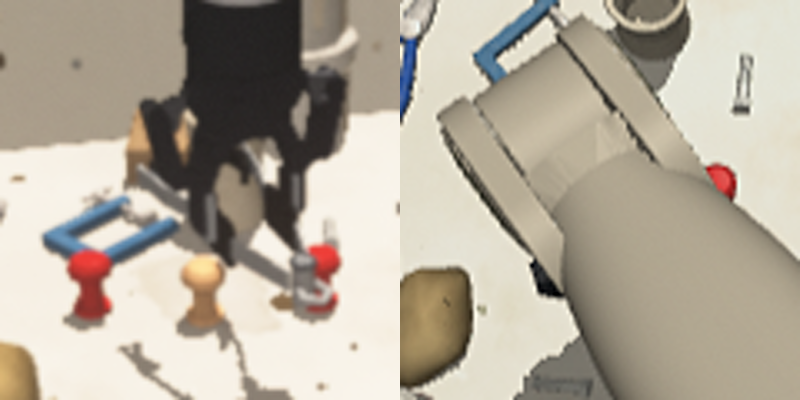

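```bash
python3 - <<'E'
from h import *
s=env.get_state();M=rot(s['orientation']);c=look('side')
for n,p in (('hinge',(.085,0,-.008)),('hinge top',(.085,0,-.024)),('hinge bot',(.085,0,.008)),('tipL_end',(-.105,.042,-.008)),('tipL_end-',(-.105,-.042,-.008))):
    q=c['R'].T@(s['tcp_pos']+M@np.array(p)-c['t']);q/=q[2];u,v=c['fx']*q[0]+c['cx'],c['fy']*q[1]+c['cy'];print(n,round(u,1),round(v,1),'crop',round((u-139)/.3),round((v-117)/.3))
E
```

```text
hinge 229.9 200.9 crop 303 280
hinge top 229.8 194.3 crop 303 258
hinge bot 229.9 207.4 crop 303 301
tipL_end 180.0 168.1 crop 137 170
tipL_end- 212.1 161.4 crop 244 148
```

The side view matches the predicted hinge (303,280) and tip (137,170) crop pixels. The tongs are level and centred over the knob, so I'll go down.

jog_arm([
  [[0, 0, 0.04, 0, 0, 0, 98], [0, 0, 0.06, 0, 0, 0, 98], [0, 0, 0.06, 0, 0, 0, 98], [0, 0, 0.05, 0, 0, 0, 98], [0, 0, 0.04, 0, 0, 0, 98], [0, 0, 0.03, 0, 0, 0, 98], [0, 0, 0.03, 0, 0, 0, 98], [0, 0, 0.03, 0, 0, 0, 98], [0, 0, 0, 0, 0, 0, 98], [0, 0, 0, 0, 0, 0, 98]],
])

```text
clock: 10.55
tcp_pos: [0.4468, 0.3491, 0.0313]
orientation: [0.0, -0.103, 0.995, 0.0]
wrist_force: [-0.3, -0.0, -1.5]
finger_gap: 0.053
grip_force: 8.6
```

```bash
python3 - <<'E'
from h import *
c=look('side')
cv2.imwrite('pics/c5.png',cv2.resize(np.ascontiguousarray(c['pixels'][140:260,120:280,::-1]),(800,600),interpolation=cv2.INTER_CUBIC))
E
```

```text
(no output)
```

View pics/c5.png

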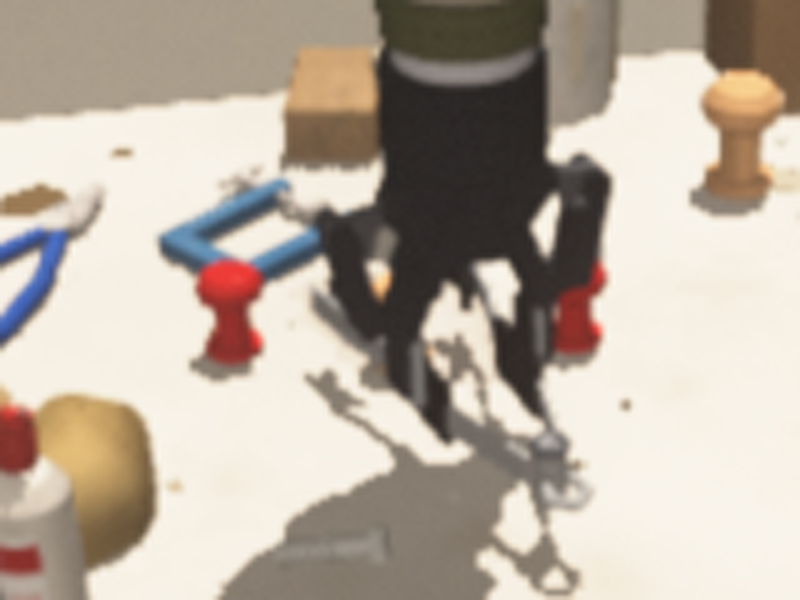

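The knob stands between the jaws at (378,285), and nothing was touched (wrist force flat). Now the last stretch down, then close.

jog_arm([
  [[0, 0, 0.03, 0, 0, 0, 98], [0, 0, 0.03, 0, 0, 0, 98], [0, 0, 0.015, 0, 0, 0, 98], [0, 0, 0, 0, 0, 0, 98], [0, 0, 0, 0, 0, 0, 110], [0, 0, 0, 0, 0, 0, 120], [0, 0, 0, 0, 0, 0, 130], [0, 0, 0, 0, 0, 0, 138], [0, 0, 0, 0, 0, 0, 146], [0, 0, 0, 0, 0, 0, 152]],
], force=40)

```text
clock: 11.6
tcp_pos: [0.4468, 0.3491, 0.0127]
orientation: [0.0, -0.103, 0.995, 0.0]
wrist_force: [0.6, -0.5, -1.0]
finger_gap: 0.0351
grip_force: 14.3
```

jog_arm([
  [[0, 0, 0, 0, 0, 0, 158], [0, 0, 0, 0, 0, 0, 164], [0, 0, 0, 0, 0, 0, 180], [0, 0, 0, 0, 0, 0, 200], [0, 0, 0, 0, 0, 0, 200], [0, 0, 0, 0, 0, 0, 200]],
])

```text
clock: 12.2
tcp_pos: [0.4468, 0.3491, 0.0126]
orientation: [0.0, -0.103, 0.995, 0.0]
wrist_force: [-0.3, 0.8, -1.2]
finger_gap: 0.0316
grip_force: 39.5
```

jog_arm([
  [[0, 0, -0.02, 0, 0, 0, 200], [0, 0, -0.03, 0, 0, 0, 200], [0, 0, -0.05, 0, 0, 0, 200], [0, 0, -0.06, 0, 0, 0, 200], [0, 0, -0.07, 0, 0, 0, 200], [0, 0, -0.07, 0, 0, 0, 200], [0, 0, -0.07, 0, 0, 0, 200], [0, 0, -0.07, 0, 0, 0, 200], [0, 0, -0.06, 0, 0, 0, 200], [0, 0, -0.04, 0, 0, 0, 200], [0, 0, -0.02, 0, 0, 0, 200], [0, 0, 0, 0, 0, 0, 200], [0, 0, 0, 0, 0, 0, 200], [0, 0, 0, 0, 0, 0, 200], [0, 0, 0, 0, 0, 0, 200]],
])

```text
clock: 13.7
tcp_pos: [0.4463, 0.3488, 0.1517]
orientation: [-0.001, -0.103, 0.995, -0.0]
wrist_force: [0.1, -0.3, -0.8]
finger_gap: 0.0315
grip_force: 39.6
```

```bash
python3 - <<'E'
from h import *
c=look('side')
cv2.imwrite('pics/c6.png',cv2.resize(np.ascontiguousarray(c['pixels'][110:260,100:300,::-1]),(800,600),interpolation=cv2.INTER_CUBIC))
E
```

```text
(no output)
```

View pics/c6.png

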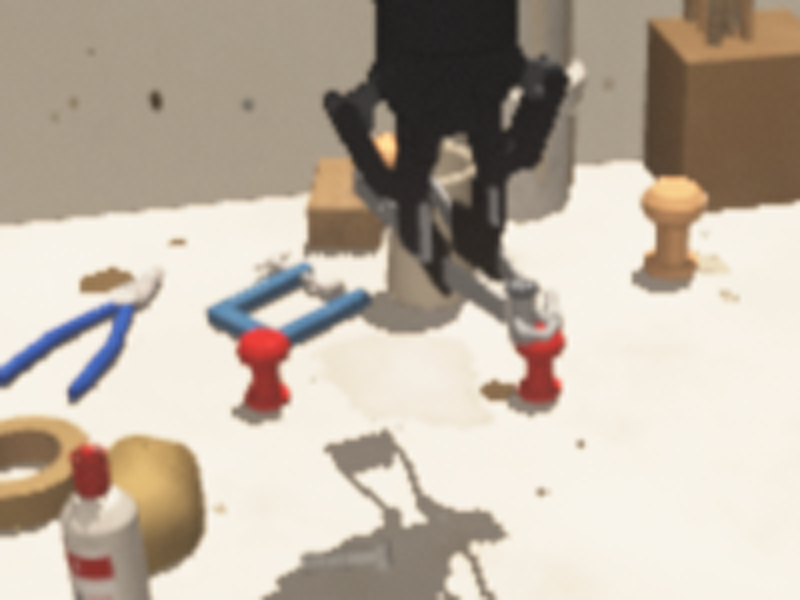

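The knob has left its spot on the bench, and its head shows at (382,148) between the jaws. Its foot is at about 0.14 m, and the other things haven't moved.

```bash
python3 -c "
from h import *
print(ticket.hand_in())"
```

```text
the job is handed in; nothing more can be done
None
```

The small knob is held in the closed tongs with its foot at about 14 cm, nothing else on the bench was seen to move, and the job is handed in; the hand-in returned no verdict.

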